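# Finish the wooden desk sign: rings on the dowel, plaque held flush on the sloped leaf

## Robot

A 6-joint arm with a two-finger parallel gripper is mounted at the origin on the work surface. World frame = base frame: x ahead of the robot, y to its left, z up, the work surface at z = 0. Lengths are in m, angles in rad, forces in N, time in s.
With the tool pointing down it reaches from about 0.375 to 0.975 m from the base axis. Payload 3.8 kg.
Tool frame: the origin (TCP) lies at the very end of the fingers, on their centre line; the grasp point (between the pads) lies 19 mm behind it; z points along the fingers, y is the direction in which the jaws open and shut (so a half turn about z gives the same grasp; the last joint's range is limited). The gripper opens to 85 mm and grips with 20 to 120 N. Pads are 22 mm wide; open, the fingers measure 114 mm over their backs; the gripper's body (76 mm by 85 mm) begins 54 mm behind the grasp point. The pads swing forward as they close: fully open they stand 13 mm farther back than shut.
Start: joints at [1.074, 0.264, 1.604, -0, 1.274, -0.037], TCP at [0.3, 0.605, 0.231] pointing down, gripper open.
Joint ranges: [-2.63, 2.63], [-0.94, 2.18], [0.31, 2.57], [-1.31, 4.45], [0, 2.66], [-2.55, 2.55]. Speed limits (rad/s): [2.57, 2.57, 3.14, 3.14, 3.14, 3.14].

## Interface

Orientations are given as a rotation vector (axis times angle).
In Python, from workcell import status, read_camera, camera_info, order gives the robot as it stands.
- The arm moves only by the tool move_arm, never from a script. Its argument "deltas" is a list of rows, each a list of 3 entries, a list of its own where there are three numbers: the turn, a rotation vector about the world's x, y, z as a fraction of full scale, then the shift along the world's x, y, z as a fraction of full scale, then the closure, from -1 (fully open) to 1 (shut), so that 0 is half open. A call has 1 to 20 rows; each row is the pose to reach, as a shift and turn from the pose commanded when the call began; what a row does not reach only later rows make up. Full scale, the value 1, is 0.1 m for a shift and pi/2 rad for a turn. A row lasts 1/8 s, in which the tool goes at most 62.5 mm and 10.7 degrees, less where a joint would pass 70% of its speed; a pose out of reach is approached as far as the arm can. A call with a number of a shift or a turn outside -1 to 1 is refused whole. A call with a gripper value outside its range is refused whole. The fingers move at their own pace and stop on an object; "grip_force" is the grip in N (left out, the last holds). Time passes only in rows, so rows that repeat a pose let the fingers close. It gives the time, the measured TCP pose, the force and the opening at its end, in the units of the state.
- status.read_state(): the state, without advancing time (a new reading comes with each control period).
- read_camera(name): name is "scene" or "top" or "wrist"; returns (picture, depth): 384x512x3 uint8, red, green, blue; 384x512 float32, m along the optical axis (not along the pixel's ray), 0 where there is no reading.
- camera_info(name): a dict with "K" (3x3 intrinsics, pixels), "R" (3x3) and "t" (3): a world point X has camera coordinates R X + t. Camera axes: x right, y down, z forward; pixel columns grow to the right and rows downward; lengths in m; the calibration is good to about 2 mm. A picture is of the moment at which its call begins: read the wrist's pose just before it. camera_info takes no time and is no camera call; for the wrist camera it gives the pose at the moment of the call.
- order.finish_job(): hands the job in, once; it reports no verdict.
The state is a dict: "time": time; "q": joint angles; "joint_vel": joint speeds; "joint_torque": joint torques, N m; "tool_pos": TCP position; "tcp_rot": TCP orientation; "wrist_force": force on the tool from outside, world axes, zero at the start; "torque": the same for the moment, N m; "width": opening from 0.0 (shut) to 1.0 (fully open).
Only numpy, scipy, OpenCV 4.12 (cv2) and the standard library are available. Lean on these libraries where they do the work, as an engineer would, in place of code of your own. Each camera call takes 0.05 s, during which the arm holds its last target. There are 200 camera calls.

## Task

Finish the little wooden desk sign: slip the wide wooden ring and then the narrow one over the dowel on its base, each fully home and let go. Then pick up the plaque by its raised bar, tilt it to match the sloped leaf, and hold it flush, centred and square against the leaf with a gentle steady push of about 10 N, as if waiting for glue to grab. Finish while still gripping and pressing it; do not shift the leaf from its set angle, and leave the other things on the table alone.

Things in the scene. Friction and masses are not known exactly. Their poses are not given: they have to be found in the camera images.
- stand: Fixed wooden base board, 160 (x) x 280 (y) x 16 mm; origin at the centre of its underside on the table, z up. It carries the dowel post and the tilting leaf; its yaw is within 0.3 rad of the world's, so the leaf always rises away from the robot.
- post_foot (a point): Centre of the dowel's foot, on the top of the base board (16 mm above the table), at (0, +95, 16) mm in the stand's frame, axes as the stand. The upright wooden dowel is 16 mm in diameter and stands 48 mm above this point, its top 8 mm tapered to 6 mm diameter.
- leaf: Sloped wooden leaf, 100 x 112 x 8 mm, hinged along its lower edge, which is nearest the robot (brass pin at (-60, -60, 22) mm in the stand's frame). Origin on the hinge at mid-width, x up the slope, y along the hinge, z normal to the face. Its slope, set anew each time, is 0.30 to 0.65 rad from level; the very stiff hinge holds against a 30 N push.
- leaf_face (a point): Centre of the leaf's upper face, 50 mm up the slope from the hinge and 4 mm out; x up the slope, y along the hinge, z straight out of the face (up and towards the robot). Hard to the touch: a plaque pressed on it gives roughly 30 N per mm of further tool travel.
- plaque: Loose wooden plaque: board 80 (x) x 56 (y) x 6 mm with a dark raised bar on its front, 46 (x) x 18 (y) mm, top 34 mm above the plaque's back. Starts lying on its back, bar up, yaw within 0.4 rad of the world's (either end may go up the slope). Origin at the centre of its flat back, z out of the front through the bar. 50 to 100 g.
- wide_ring: Loose plain wooden ring, outside 60 mm, hole 21 mm, 16 mm thick, lying flat on the table; origin at the centre of its underside.
- wide_mid (a point): Middle of the wide ring, 8 mm above its underside.
- narrow_ring: Loose plain wooden ring, outside 44 mm, hole 21 mm, 16 mm thick, lying flat on the table; origin at the centre of its underside. It and the wide ring may swap places.
- narrow_mid (a point): Middle of the narrow ring, 8 mm above its underside.
- glue_bottle: Bystander: white glue bottle, upright, 34 mm across, 95 mm high; origin under its centre. Leave alone.
- tape_roll: Bystander: cardboard tape core lying flat, 80 mm outside, 60 mm hole, 22 mm thick (not one of the rings). Leave alone.
- paint_jar: Bystander: green glass jar, 48 mm across, 50 mm high. Leave alone.
- paint_brush: Bystander: paint brush lying on the table, 190 mm long. Leave alone.
Mind the look-alikes: they are no part of the job. Leave any blue, red or turquoise look-alike of the narrow_ring alone.

How it is judged:
By the outcome, as a careful person would: the job done as asked, in the order asked, and still so for the second after the job is handed in, while the arm keeps its last pose, push and grip.
It also fails if it takes over 67 s, if anything falls off the work surface, if the arm or the gripper's body presses on something with over 40 N, if the wrist force passes 120 N, or if a joint passes its speed limit or range.

## Working session

There is one attempt and no reset: what is moved stays moved. The work goes in short steps, Python scripts to look and compute and a tool call to move; the robot and the scene stay as the last step left them, time stands still between calls to the robot, and variables do not carry over. Pictures are saved under pics/ and viewed, about 8 in all and at most 12, crops included, and the job is handed in when it is done.

Besides the shell and the picture viewer there is one more tool, called after ">>>" in YAML: its name, and indented under it one key for each argument. move_arm: Moves the arm, as the interface text tells. Its arguments: {"type":"object","properties":{"deltas":{"type":"array","items":{"type":"array"}},"grip_force":{"type":"number"}},"required":["deltas"]}

```bash
mkdir -p pics; cat > h.py <<'E'
import numpy as np, cv2
from workcell import status, read_camera, camera_info, order
def cap(n):
    i=camera_info(n); p,d=read_camera(n); return p,d,i
def cloud(d,i):
    K=np.array(i["K"]);v,u=np.mgrid[:384,:512]
    c=np.stack([(u-K[0,2])*d/K[0,0],(v-K[1,2])*d/K[1,1],d],-1)
    return (c-np.array(i["t"]))@np.array(i["R"])
def ray(u,v,z,i):
    K=np.array(i["K"]);R=np.array(i["R"]);t=np.array(i["t"])
    o=-R.T@t; r=R.T@np.linalg.inv(K)@np.array([u,v,1.]); return o+r*(z-o[2])/r[2]
E
python3 - <<'E'
from h import *
print(status.read_state())
ims=[]
for n in("scene","top"):
    p,d,i=cap(n);np.savez(n+"0.npz",p=p,d=d,K=i["K"],R=i["R"],t=i["t"]);print(n,i)
    cv2.imwrite(f"pics/{n}0.png",cv2.resize(p[:,:,::-1],(800,600),interpolation=cv2.INTER_CUBIC))
E
```

```text
{'time': 0.0, 'q': array([ 1.07405321e+00,  2.64768115e-01,  1.60540332e+00, -1.51591800e-05,
        1.27368130e+00, -3.69517094e-02]), 'joint_vel': array([ 1.07157721e-04, -2.14336662e-03,  7.75671341e-04,  9.43370898e-04,
       -7.90035570e-05, -7.34710932e-04]), 'joint_torque': array([ 9.67317028e-04, -5.15091741e+01, -3.67327523e+01, -3.49309266e-05,
        1.26078946e-02,  1.73887707e-05]), 'tool_pos': array([0.29922333, 0.60422833, 0.2299361 ]), 'tcp_rot': array([-0.71575362, -3.05837097,  0.00342985]), 'wrist_force': array([-0.25014446, -0.2169553 , -0.52173393]), 'torque': array([-0.04000484,  0.00306013, -0.00194277]), 'width': 1.0011129144918256}
scene {'K': array([[365.34089358,   0.        , 252.30206982],
       [  0.        , 365.34089358, 194.1923693 ],
       [  0.        ,   0.        ,   1.        ]]), 'R': array([[ 0.89364536,  0.44864628, -0.01069987],
       [ 0.24155448, -0.50096576, -0.83107445],
       [-0.37821873,  0.74010123, -0.55605824]]), 't': array([-0.45982815, -0.11746157,  1.11685784])}
top {'K': array([[484.41461809,   0.        , 257.18761221],
       [  0.        , 484.41461809, 195.28715121],
       [  0.        ,   0.        ,   1.        ]]), 'R': array([[-0.01573915, -0.99983603, -0.00895482],
       [-0.99717827,  0.01635351, -0.073267  ],
       [ 0.07340143,  0.00777639, -0.99727216]]), 't': array([-0.07383077,  0.53460708,  1.05410926])}
```

View pics/top0.png

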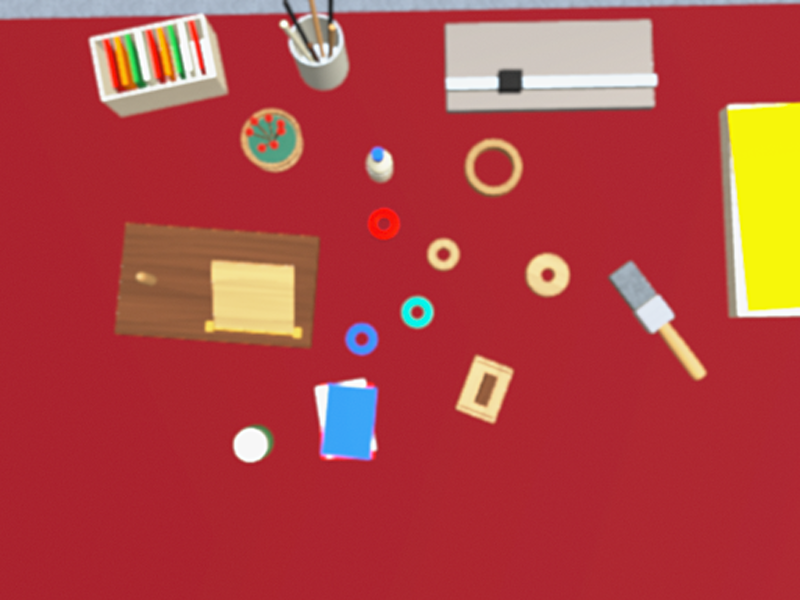

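View pics/scene0.png

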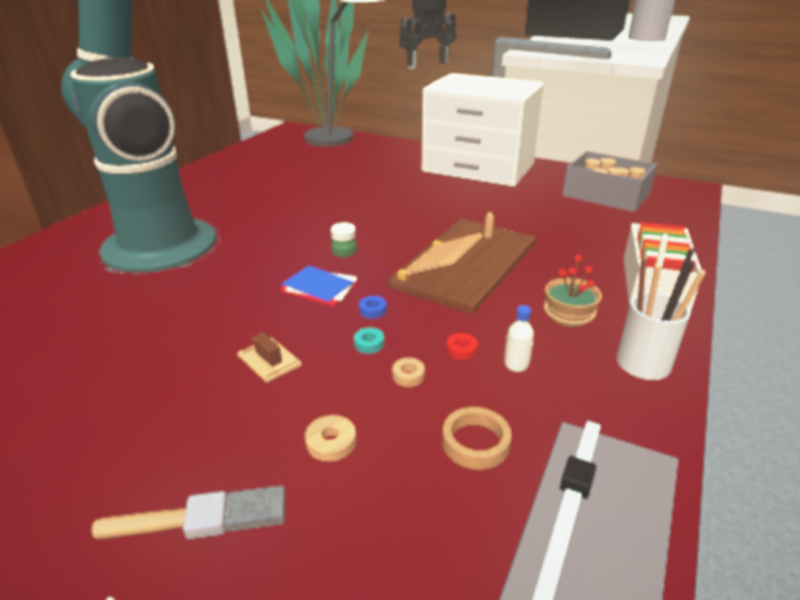

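The top view (800x600) shows the stand around (218,285), the post at (147,278), the leaf at (253,298), the narrow ring at (443,254), the wide ring at (548,275) and the plaque at (486,389). The scene view agrees. Next I'll measure from the top view and the depth.

```bash
cat > m.py <<'E'
from h import *
i=dict(np.load("top0.npz"));p,d=i["p"],i["d"]
X=cloud(d,i)
hsv=cv2.cvtColor(p,cv2.COLOR_RGB2HSV)
H,S,V=[hsv[...,k].astype(int) for k in range(3)]
wood=((H>=8)&(H<=30)&(S>40)).astype(np.uint8)
s=512/800
def box(a,b,c,e):
    m=np.zeros((384,512),np.uint8);m[int(b*s):int(e*s),int(a*s):int(c*s)]=1;return m
def cont(m):
    c,_=cv2.findContours(m,cv2.RETR_EXTERNAL,cv2.CHAIN_APPROX_NONE);return max(c,key=cv2.contourArea)
for n,b in (("wide",(510,240,590,310)),("narrow",(415,225,475,285))):
    m=wood*box(*b);c=cont(m);e=cv2.fitEllipse(c)
    sel=X[(m>0)&(d>0)];zt=np.median(sel[:,2]);print(n,e,"z",zt,ray(*e[0],.016,i), "depthmean",sel.mean(0))
def rect(m,z):
    c=cont(m);P=np.array([ray(u,v,z,i)[:2] for u,v in c[:,0]],np.float32)
    r=cv2.minAreaRect(P);return r,cv2.boxPoints(r)
print("plaque",rect(cv2.morphologyEx((((V>150)&wood>0)|((V<140)&(S<200)&(H<25)&(H>4))).astype(np.uint8)*box(445,345,525,430),cv2.MORPH_CLOSE,np.ones((3,3))),.006))
m=((V<130)&(H>3)&(H<20)&(S<190)).astype(np.uint8)*box(465,360,510,420)
print("bar",rect(m,.034)); mm=X[(m>0)];print(np.median(mm[:,2]))
st=((X[...,2]>.008)&(d>0)).astype(np.uint8)*box(90,200,345,370)
r=rect(st,.016);print("stand",r)
brown=(S<215)*((H>4)&(H<32)).astype(np.uint8)*box(90,200,345,370)
print("stand colour",rect(brown.astype(np.uint8),.016))
b=box(220,272,290,318)>0
P=X[b&(d>0)];c0=P.mean(0);n=np.linalg.svd(P-c0)[2][2];n*=np.sign(n[2]);print("leaf",c0,n,"slope",np.arccos(n[2]),"yaw",np.arctan2(-n[1],-n[0]),np.abs((P-c0)@n).std())
b=(box(125,255,175,300)>0)&(X[...,2]>.045);v,u=np.nonzero(b);print("post",b.sum(),X[b].mean(0),X[b][:,2].max(),u.mean()/s,v.mean()/s)
E
python3 m.py
```

```text
wide ((349.90142822265625, 175.59225463867188), (27.0772647857666, 27.8774356842041), 101.12123107910156) z 0.015312762282494608 [ 0.57415261 -0.28938921  0.016     ] depthmean [ 0.57441145 -0.2898369   0.01368128]
narrow ((283.3350524902344, 162.41226196289062), (19.77753448486328, 19.970827102661133), 80.66852569580078) z 0.014976710497582861 [ 0.60622394 -0.14191786  0.016     ] depthmean [ 0.606741  -0.1421028  0.012965 ]
plaque (((0.41356804966926575, -0.19726432859897614), (0.05983097478747368, 0.08311649411916733), 68.49789428710938), array([[ 0.363937  , -0.20986526],
       [ 0.44126895, -0.24033038],
       [ 0.4631991 , -0.1846634 ],
       [ 0.38586715, -0.15419827]], dtype=float32))Traceback (most recent call last):
  File "m.py", line 20, in <module>
    print("bar",rect(m,.034)); mm=X[(m>0)];print(np.median(mm[:,2]))
                ~~~~^^^^^^^^
  File "m.py", line 16, in rect
    c=cont(m);P=np.array([ray(u,v,z,i)[:2] for u,v in c[:,0]],np.float32)
  File "m.py", line 11, in cont
    c,_=cv2.findContours(m,cv2.RETR_EXTERNAL,cv2.CHAIN_APPROX_NONE);return max(c,key=cv2.contourArea)
                                                                           ~~~^^^^^^^^^^^^^^^^^^^^^^^
ValueError: max() iterable argument is empty
```

```bash
sed -i 's/^m=((V<130).*$/m=((V<130)\&(p[...,1]>25)).astype(np.uint8)*box(465,360,510,420);print(hsv[248:252,308:316].reshape(-1,3)[::5].tolist())\nm=((X[...,2]>.022)\&(d>0)).astype(np.uint8)*box(445,345,525,430)/' m.py; python3 m.py
```

```text
wide ((349.90142822265625, 175.59225463867188), (27.0772647857666, 27.8774356842041), 101.12123107910156) z 0.015312762282494608 [ 0.57415261 -0.28938921  0.016     ] depthmean [ 0.57441145 -0.2898369   0.01368128]
narrow ((283.3350524902344, 162.41226196289062), (19.77753448486328, 19.970827102661133), 80.66852569580078) z 0.014976710497582861 [ 0.60622394 -0.14191786  0.016     ] depthmean [ 0.606741  -0.1421028  0.012965 ]
plaque (((0.41356804966926575, -0.19726432859897614), (0.05983097478747368, 0.08311649411916733), 68.49789428710938), array([[ 0.363937  , -0.20986526],
       [ 0.44126895, -0.24033038],
       [ 0.4631991 , -0.1846634 ],
       [ 0.38586715, -0.15419827]], dtype=float32))
[[11, 152, 141], [11, 148, 145], [11, 145, 151], [14, 124, 208], [10, 146, 145], [11, 146, 152], [13, 130, 189]]
bar (((0.4132285714149475, -0.19749823212623596), (0.018875760957598686, 0.04576316103339195), 67.6047134399414), array([[ 0.388477  , -0.19750653],
       [ 0.4307886 , -0.21494202],
       [ 0.43798015, -0.19748993],
       [ 0.39566854, -0.18005444]], dtype=float32))
0.03398228596907153
stand (((0.5670734643936157, 0.1805628538131714), (0.280415803194046, 0.15957210958003998), 84.89644622802734), array([[0.4751314 , 0.04800825],
       [0.6340709 , 0.03381334],
       [0.65901554, 0.31311744],
       [0.50007606, 0.32731235]], dtype=float32))
stand colour (((0.5679773092269897, 0.1814190298318863), (0.28135839104652405, 0.1608268916606903), 84.89537048339844), array([[0.4753659 , 0.04845254],
       [0.6355549 , 0.03414302],
       [0.66058874, 0.31438553],
       [0.5003997 , 0.32869506]], dtype=float32))
leaf [0.54988934 0.12226425 0.05189148] [-0.47340579  0.04584048  0.87965085] slope 0.495668727443583 yaw -0.09653031042645491 0.0010209042924532157
post 58 [0.56673915 0.24899146 0.12795989] 1.0897417331057042 142.8340517241379 277.47844827586204
```

>>> move_arm:
  deltas:
    - [[0,0,0.048],[0.3,-1,0],-0.6]
    - [[0,0,0.048],[0.3,-1,0],-0.6]
  grip_force: 50

```text
time: 0.35
tool_pos: [0.3295, 0.5029, 0.2301]
tcp_rot: [-0.598, -3.084, 0.004]
wrist_force: [-0.2, -0.3, 0.2]
width: 0.798
```

>>> move_arm:
  deltas:
    - [[0,0,0],[0.3,-1,0],-0.6]
    - [[0,0,0],[0.3,-1,0],-0.6]

```text
time: 0.6
tool_pos: [0.3595, 0.4024, 0.2306]
tcp_rot: [-0.601, -3.083, 0.002]
wrist_force: [-0.1, 0.8, 0.5]
width: 0.801
```

>>> move_arm:
  deltas:
    - [[0,0,0],[0.3,-1,0],-0.6]
    - [[0,0,0],[0.3,-1,0],-0.6]

```text
time: 0.85
tool_pos: [0.3895, 0.3025, 0.2308]
tcp_rot: [-0.601, -3.083, 0.001]
wrist_force: [0.4, 0.7, 0.2]
width: 0.799
```

>>> move_arm:
  deltas:
    - [[0,0,0],[0.3,-1,0],-0.6]
    - [[0,0,0],[0.3,-1,0],-0.6]

```text
time: 1.1
tool_pos: [0.4195, 0.2026, 0.2309]
tcp_rot: [-0.601, -3.083, 0.001]
wrist_force: [0.4, -0.2, 0.1]
width: 0.803
```

>>> move_arm:
  deltas:
    - [[0,0,0],[0.3,-1,0],-0.6]
    - [[0,0,0],[0.3,-1,0],-0.6]

```text
time: 1.35
tool_pos: [0.4495, 0.1026, 0.231]
tcp_rot: [-0.602, -3.083, 0.001]
wrist_force: [0.4, -0.2, -0.2]
width: 0.795
```

>>> move_arm:
  deltas:
    - [[0,0,0],[0.3,-1,0],-0.6]
    - [[0,0,0],[0.3,-1,0],-0.6]

```text
time: 1.6
tool_pos: [0.4796, 0.0026, 0.231]
tcp_rot: [-0.602, -3.083, 0.001]
wrist_force: [0.1, 0.2, 0.8]
width: 0.799
```

>>> move_arm:
  deltas:
    - [[0,0,0],[0.3,-1,0],-0.6]
    - [[0,0,0],[0.3,-1,0],-0.6]

```text
time: 1.85
tool_pos: [0.5096, -0.0975, 0.2309]
tcp_rot: [-0.602, -3.083, 0.0]
wrist_force: [0.6, 0.3, -0.1]
width: 0.799
```

>>> move_arm:
  deltas:
    - [[0,0,0],[0.3,-1,0],-0.6]
    - [[0,0,0],[0.3,-1,0],-0.6]
    - [[0,0,0],[0.3,-1,0],-0.6]
    - [[0,0,0],[0.3,-1,0],-0.6]

```text
time: 2.35
tool_pos: [0.539, -0.1947, 0.2306]
tcp_rot: [-0.601, -3.082, -0.001]
wrist_force: [0.0, -0.0, -0.9]
width: 0.797
```

>>> move_arm:
  deltas:
    - [[0,0,0],[0.34,-0.944,-0.4],-0.8]
    - [[0,0,0],[0.34,-0.944,-0.8],-0.8]
    - [[0,0,0],[0.34,-0.944,-0.8],-0.8]
    - [[0,0,0],[0.34,-0.944,-0.8],-0.8]
    - [[0,0,0],[0.34,-0.944,-0.8],-0.8]

```text
time: 2.98
tool_pos: [0.5745, -0.2885, 0.1535]
tcp_rot: [0.597, 3.082, -0.001]
wrist_force: [0.3, 0.5, -0.1]
width: 0.896
```

```bash
python3 - <<'E'
from h import *
print(status.read_state()["tool_pos"])
p,d,i=cap("wrist");np.savez("w1.npz",p=p,d=d,**i)
cv2.imwrite("pics/w1.png",p[:,:,::-1])
H,S,V=cv2.split(cv2.cvtColor(p,cv2.COLOR_RGB2HSV))
m=((H>=9)&(H<=30)&(S>40)&(V>100)).astype(np.uint8)
cs,_=cv2.findContours(m,cv2.RETR_LIST,cv2.CHAIN_APPROX_NONE)
for c in cs:
    if cv2.contourArea(c)>300:
        e=cv2.fitEllipse(c);print(e,ray(*e[0],.016,i))
E
```

```text
[ 0.57446998 -0.28848875  0.1534748 ]
((11.17151165008545, 291.8553161621094), (25.20977210998535, 54.70732116699219), 158.0091094970703) [ 0.58739367 -0.54662966  0.016     ]
((405.35260009765625, 275.62750244140625), (21.303543090820312, 73.26827239990234), 129.28163146972656) [ 0.71123452 -0.19144544  0.016     ]
((253.91864013671875, 178.92881774902344), (20.228532791137695, 23.010848999023438), 87.55934143066406) [ 0.57087779 -0.28884958  0.016     ]
((254.0130157470703, 179.13494873046875), (67.6758041381836, 68.43639373779297), 101.29647064208984) [ 0.57107812 -0.28884254  0.016     ]
((22.725444793701172, 153.03741455078125), (24.926034927368164, 69.67665100097656), 122.88616943359375) [ 0.47713877 -0.46163441  0.016     ]
((428.32977294921875, 149.92198181152344), (50.99235916137695, 58.195289611816406), 75.56753540039062) [ 0.60234433 -0.14323307  0.016     ]
```

View pics/w1.png

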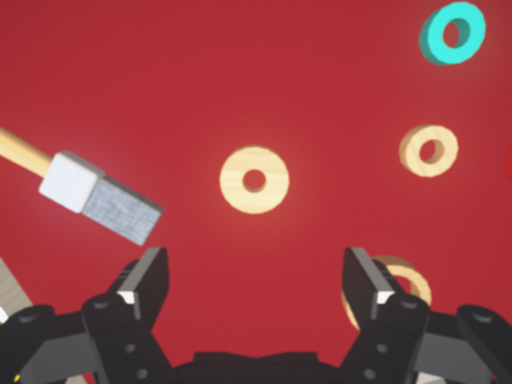

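The wide ring is at pixel (254,179) in the wrist view. Its wrist estimate, (0.571, -0.289), is 3 mm off the top view in x. I'll use the wrist value for both grasp and placement so the bias cancels.

>>> move_arm:
  deltas:
    - [[0,0,0],[-0.03,0,-0.4],-0.8]
    - [[0,0,0],[-0.03,0,-0.8],-0.8]
    - [[0,0,0],[-0.03,0,-1],-0.8]
    - [[0,0,0],[-0.03,0,-1],-0.8]

```text
time: 3.52
tool_pos: [0.5699, -0.2886, 0.0506]
tcp_rot: [-0.599, -3.082, -0.001]
wrist_force: [0.6, -0.0, 0.2]
width: 0.9
```

>>> move_arm:
  deltas:
    - [[0,0,0],[0,0,-0.25],-0.8]
    - [[0,0,0],[0,0,-0.4],-0.8]
    - [[0,0,0],[0,0,-0.5],-0.8]
    - [[0,0,0],[0,0,-0.5],-0.8]
    - [[0,0,0],[0,0,-0.5],-0.8]

```text
time: 4.15
tool_pos: [0.5711, -0.2898, 0.002]
tcp_rot: [0.6, 3.083, -0.001]
wrist_force: [-0.2, -0.1, 0.3]
width: 0.901
```

>>> move_arm:
  deltas:
    - [[0,0,0],[0,0,0],-0.5]
    - [[0,0,0],[0,0,0],-0.3]
    - [[0,0,0],[0,0,0],0.5]
    - [[0,0,0],[0,0,0],0.5]
    - [[0,0,0],[0,0,0],0.5]
  grip_force: 60

```text
time: 4.78
tool_pos: [0.5715, -0.29, 0.0031]
tcp_rot: [0.6, 3.082, -0.001]
wrist_force: [-1.7, 1.5, 5.4]
width: 0.674
```

>>> move_arm:
  deltas:
    - [[0,0,0],[0,0,0.2],0.5]
    - [[0,0,0],[0,0,0.5],0.5]
    - [[0,0,0],[0,0,1],0.5]

```text
time: 5.15
tool_pos: [0.5691, -0.2887, 0.1014]
tcp_rot: [-0.6, -3.08, -0.002]
wrist_force: [0.8, -0.4, -0.2]
width: 0.67
```

>>> move_arm:
  deltas:
    - [[0,0,0],[0,0,0.3],0.5]
    - [[0,0,0],[0,0,0.3],0.5]
    - [[0,0,0],[0,0,0.3],0.5]

```text
time: 5.52
tool_pos: [0.5701, -0.2893, 0.1312]
tcp_rot: [-0.6, -3.083, -0.0]
wrist_force: [-0.9, -0.2, -1.1]
width: 0.674
```

```bash
python3 - <<'E'
from h import *
print(status.read_state())
p,d,i=cap("wrist");np.savez("w2.npz",p=p,d=d,**i)
cv2.imwrite("pics/w2.png",p[:,:,::-1])
E
```

```text
{'time': 5.525, 'q': array([-5.08510809e-01,  2.74889860e-01,  1.78188855e+00, -4.12282065e-05,
        1.08519017e+00, -1.69490938e+00]), 'joint_vel': array([ 2.06105849e-03,  2.36555345e-02,  2.54820558e-02,  8.25199363e-05,
       -1.10294054e-03, -1.76751802e-03]), 'joint_torque': array([-8.04534138e-04, -5.11472225e+01, -3.54978704e+01, -1.09290672e-04,
       -7.20524322e-02, -1.30854193e-05]), 'tool_pos': array([ 0.57012202, -0.28929653,  0.13118016]), 'tcp_rot': array([-5.99999849e-01, -3.08338914e+00, -1.29242465e-04]), 'wrist_force': array([-0.92403196, -0.15666198, -1.08630529]), 'torque': array([ 0.02236165, -0.03439524, -0.03012235]), 'width': 0.6739435388650686}
```

View pics/w2.png

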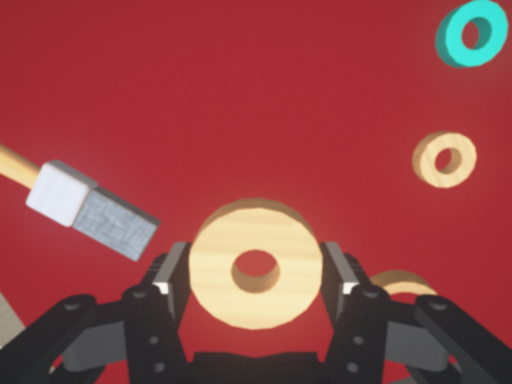

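Ring is held, centred near (255,266), with no sign of slip. Now over to a view of the post.

>>> move_arm:
  deltas:
    - [[0,0,0],[0.1,0.94,0.1],0.5]
    - [[0,0,0],[0.1,0.94,0.1],0.5]

```text
time: 5.82
tool_pos: [0.5791, -0.1932, 0.1391]
tcp_rot: [-0.599, -3.08, -0.002]
wrist_force: [-0.5, -0.2, -0.1]
width: 0.673
```

>>> move_arm:
  deltas:
    - [[0,0,0],[0.1,0.94,0.1],0.5]
    - [[0,0,0],[0.1,0.94,0.1],0.5]

```text
time: 6.08
tool_pos: [0.5893, -0.0987, 0.1494]
tcp_rot: [-0.597, -3.081, -0.001]
wrist_force: [-0.3, 0.5, -0.3]
width: 0.671
```

>>> move_arm:
  deltas:
    - [[0,0,0],[0.1,0.94,0],0.5]
    - [[0,0,0],[0.1,0.94,0],0.5]

```text
time: 6.32
tool_pos: [0.5991, -0.0047, 0.1491]
tcp_rot: [-0.597, -3.08, -0.0]
wrist_force: [0.3, -0.6, -1.1]
width: 0.67
```

>>> move_arm:
  deltas:
    - [[0,0,0],[0.2,0.94,0],0.5]
    - [[0,0,0],[0.2,0.94,0],0.5]

```text
time: 6.58
tool_pos: [0.6194, 0.0891, 0.1491]
tcp_rot: [-0.597, -3.081, 0.001]
wrist_force: [1.0, -0.9, -1.5]
width: 0.67
```

>>> move_arm:
  deltas:
    - [[0,0,0],[0.2,0.94,0],0.5]
    - [[0,0,0],[0.2,0.94,0],0.5]

```text
time: 6.82
tool_pos: [0.6394, 0.183, 0.1489]
tcp_rot: [-0.597, -3.081, 0.002]
wrist_force: [0.2, -1.2, -1.0]
width: 0.671
```

>>> move_arm:
  deltas:
    - [[0,0,0],[0.2,0.94,0],0.5]
    - [[0,0,0],[0.2,0.94,0],0.5]
    - [[0,0,0],[0.2,0.94,0],0.5]
    - [[0,0,0],[0.2,0.94,0],0.5]

```text
time: 7.32
tool_pos: [0.6594, 0.2737, 0.1492]
tcp_rot: [-0.599, -3.081, 0.004]
wrist_force: [0.6, -0.5, -0.8]
width: 0.672
```

```bash
python3 - <<'E'
from h import *
s=status.read_state();print(s["tool_pos"],s["tcp_rot"])
p,d,i=cap("wrist");np.savez("w3.npz",p=p,d=d,**i)
cv2.imwrite("pics/w3.png",p[:,:,::-1])
X=cloud(d,i)
H,S,V=cv2.split(cv2.cvtColor(p,cv2.COLOR_RGB2HSV))
m=((H>=9)&(H<=30)&(S>40)&(V>100)&(X[...,2]>.1)&(d>0)).astype(np.uint8)
cs,_=cv2.findContours(m,cv2.RETR_LIST,cv2.CHAIN_APPROX_NONE)
for c in cs:
    if cv2.contourArea(c)>300:
        e=cv2.fitEllipse(c);z=np.median(X[m>0][:,2]);print(e,z,ray(*e[0],z,i)-s["tool_pos"])
E
```

```text
[0.65937944 0.2736951  0.14920962] [-0.59897915 -3.08107748  0.00372109]
((255.32699584960938, 262.63104248046875), (28.180749893188477, 42.52793884277344), 89.1871566772461) 0.1624207885755512 [-0.00326315  0.00090082  0.01321117]
((255.2482452392578, 263.8492736816406), (129.51515197753906, 135.2064208984375), 92.43675994873047) 0.1624207885755512 [-0.00273523  0.00065116  0.01321117]
```

View pics/w3.png

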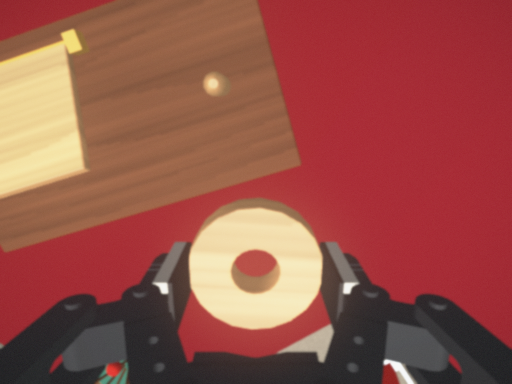

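```bash
python3 - <<'E'
from h import *
i=dict(np.load("w3.npz"));p,d=i["p"],i["d"];X=cloud(d,i)
b=np.zeros((384,512),bool);b[60:110,190:240]=1
for z in(.03,.05,.058,.062):
    m=b&(X[...,2]>z)&(X[...,2]<.08);v,u=np.nonzero(m);print(z,m.sum(),u.mean(),v.mean(),X[m].mean(0))
m=b&(X[...,2]>.062)&(X[...,2]<.08);v,u=np.nonzero(m)
print("tip",ray(u.mean(),v.mean(),.064,i))
# stand corners: edge lines
st=((X[...,2]>.008)&(X[...,2]<.025)&(d>0)).astype(np.uint8)
c,_=cv2.findContours(st,cv2.RETR_EXTERNAL,cv2.CHAIN_APPROX_NONE);c=max(c,key=cv2.contourArea)
ap=cv2.approxPolyDP(c,6,True)[:,0]
for q in ap: print(q,ray(*q.astype(float),.016,i)[:2])
g=cv2.cvtColor(p[68:100,198:230],cv2.COLOR_RGB2GRAY);print(g[::2,::2])
E
```

```text
0.03 509 216.2278978388998 83.79567779960708 [0.57496214 0.27899962 0.05869132]
0.05 465 215.2516129032258 83.4989247311828 [0.57465251 0.27860147 0.06049398]
0.058 360 214.5361111111111 83.24444444444444 [0.57441263 0.27833496 0.06167799]
0.062 167 213.90419161676647 83.06586826347305 [0.57431815 0.27820926 0.06383266]
tip [0.57432383 0.27822678 0.064     ]
[257   0] [0.5292615 0.3265702]
[115   0] [0.48997045 0.22946048]
[ 0 41] [0.48162829 0.13466956]
[ 1 62] [0.49457332 0.12682382]
[78 31] [0.49789079 0.19342776]
[84 49] [0.51057164 0.19125664]
[71 55] [0.51054467 0.1797954 ]
[ 91 166] [0.5923741  0.15047595]
[  1 198] [0.58787301 0.06377757]
[  3 249] [0.629563   0.03775475]
[301 164] [0.6568276 0.3151047]
[[104 103 105 105 105 104 105 106 105 105 104 106 106 106 104 107]
 [105 105 105 105 105 107 107 106 108 107 107 105 107 107 105 107]
 [105 105 106 105 105 110 120 128 128 123 115 109 106 106 107 106]
 [106 106 106 108 120 137 145 147 144 134 128 123 114 105 105 103]
 [107 107 105 117 145 158 168 167 155 145 140 135 126 116 107 104]
 [104 106 109 133 163 177 190 193 183 160 147 140 132 124 118 111]
 [106 105 115 154 178 196 217 219 215 196 159 148 138 129 121 116]
 [107 109 122 161 185 207 221 220 217 215 177 149 140 129 121 118]
 [112 111 122 161 184 211 221 218 218 217 180 152 140 130 122 120]
 [112 111 120 158 181 202 216 217 217 207 171 150 141 133 121 120]
 [109 110 116 143 171 192 199 202 198 183 165 150 138 127 120 120]
 [110 110 112 122 156 178 182 181 176 170 156 146 134 124 119 120]
 [111 113 113 117 134 161 165 165 163 158 147 138 127 123 121 117]
 [113 116 115 115 117 127 143 150 148 143 136 128 122 120 118 112]
 [115 115 116 115 115 114 117 123 124 124 122 116 115 113 112 112]
 [116 114 113 115 114 113 113 112 111 113 112 111 112 111 109 111]]
```

>>> move_arm:
  deltas:
    - [[0,0,0],[0,0,-0.5],0.5]
    - [[0,0,0],[0,0,-1],0.5]
    - [[0,0,0],[0,0,-1],0.5]
    - [[0,0,0],[0,0,-1],0.5]
    - [[0,0,0],[0,0,-1],0.5]

```text
time: 8.0
tool_pos: [0.663, 0.275, 0.0549]
tcp_rot: [0.6, 3.079, 0.005]
wrist_force: [-0.7, -0.5, 0.2]
width: 0.672
```

```bash
cat > post.py <<'E'
from h import *
s=status.read_state();print(s["tool_pos"],s["tcp_rot"])
p,d,i=cap("wrist");np.savez("w4.npz",p=p,d=d,**i)
cv2.imwrite("pics/w4.png",p[:,:,::-1])
X=cloud(d,i)
H,S,V=cv2.split(cv2.cvtColor(p,cv2.COLOR_RGB2HSV));g=cv2.cvtColor(p,cv2.COLOR_RGB2GRAY)
def ell(m,a,z):
    cs,_=cv2.findContours(m.astype(np.uint8),cv2.RETR_LIST,cv2.CHAIN_APPROX_NONE)
    for c in cs:
        if cv2.contourArea(c)>a: e=cv2.fitEllipse(c);print(np.round(e[0],1),np.round(e[1],1),ray(*e[0],z,i))
Z=X[...,2]
r=(np.hypot(X[...,0]-s["tool_pos"][0],X[...,1]-s["tool_pos"][1])<.045)
zr=np.percentile(Z[r&(S>40)&(V>140)],75);print("ring z",zr)
ell(r&(H>=9)&(H<=30)&(S>40)&(V>140)&(Z>zr-.003),200,zr)
b=(np.hypot(X[...,0]-.575,X[...,1]-.277)<.02)&~r
print("tip");ell(b&(Z>.0615)&(Z<.07),20,.064);v,u=np.nonzero(b&(Z>.04));print(u.min(),u.max(),v.min(),v.max(),np.percentile(Z[b],98))
E
python3 post.py
```

```text
[0.66298876 0.27495065 0.05491198] [0.60000285 3.07891739 0.00453885]
ring z 0.06825450978946576
[255.4 269.2] [41.5 47.8] [0.66244341 0.27467783 0.06825451]
[255.3 266.9] [122.2 134.6] [0.66143032 0.27503569 0.06825451]
tip
[176.8  65.8] [24.9 27.7] [0.57461304 0.27848021 0.064     ]
160 205 46 88 0.06487593525270459
```

View pics/w4.png

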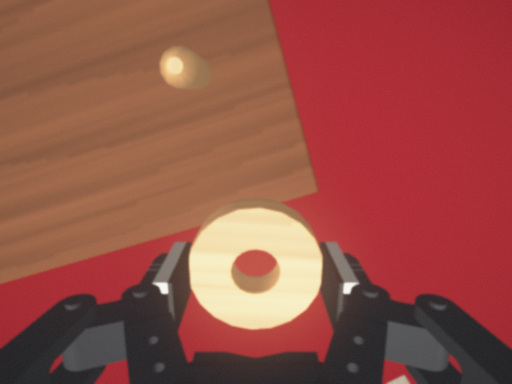

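The ring's top face is centred at (255,268) and the post tip disc at (174,66), at almost the same depth. The required shift is about (-88, +2.6) mm.

>>> move_arm:
  deltas:
    - [[0,0,0],[0,0,0.4],0.5]
    - [[0,0,0],[-0.4,0.03,0.4],0.5]
    - [[0,0,0],[-0.87,0.03,0.4],0.5]
    - [[0,0,0],[-0.87,0.03,0.4],0.5]
    - [[0,0,0],[-0.87,0.03,0.4],0.5]
    - [[0,0,0],[-0.87,0.03,0.4],0.5]
    - [[0,0,0],[-0.87,0.03,0.4],0.5]

```text
time: 8.93
tool_pos: [0.5748, 0.2776, 0.0917]
tcp_rot: [0.601, 3.083, 0.001]
wrist_force: [-0.5, -0.6, 0.1]
width: 0.671
```

```bash
python3 - <<'E'
from h import *
s=status.read_state();print(s["tool_pos"],s["tcp_rot"])
p,d,i=cap("wrist")
cv2.imwrite("pics/w5.png",cv2.resize(p[190:350,170:340,::-1],None,fx=3,fy=3,interpolation=cv2.INTER_CUBIC))
E
```

```text
[0.57484577 0.27760302 0.09173408] [6.00787998e-01 3.08255916e+00 1.01632956e-03]
```

View pics/w5.png

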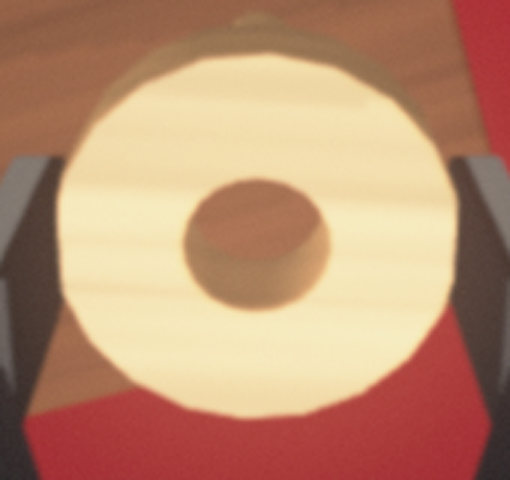

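In the 3x crop the post peeks out at column 258, and the hole centre is also at column 258, so they are aligned. Lowering now.

>>> move_arm:
  deltas:
    - [[0,0,0],[0,0,-0.15],0.5]
    - [[0,0,0],[0,0,-0.25],0.5]
    - [[0,0,0],[0,0,-0.32],0.5]
    - [[0,0,0],[0,0,-0.38],0.5]
    - [[0,0,0],[0,0,-0.4],0.5]
    - [[0,0,0],[0,0,-0.4],0.5]

```text
time: 9.72
tool_pos: [0.5736, 0.2775, 0.0513]
tcp_rot: [0.6, 3.084, 0.0]
wrist_force: [0.1, 0.5, 0.7]
width: 0.671
```

>>> move_arm:
  deltas:
    - [[0,0,0],[0,0,-0.1],0.5]
    - [[0,0,0],[0,0,-0.2],0.5]
    - [[0,0,0],[0,0,-0.26],0.5]
    - [[0,0,0],[0,0,-0.3],0.5]
    - [[0,0,0],[0,0,-0.32],0.5]
    - [[0,0,0],[0,0,-0.32],0.5]

```text
time: 10.48
tool_pos: [0.5738, 0.2776, 0.0195]
tcp_rot: [0.6, 3.083, 0.0]
wrist_force: [-0.8, 0.1, -0.4]
width: 0.67
```

>>> move_arm:
  deltas:
    - [[0,0,0],[0,0,0],-0.5]
    - [[0,0,0],[0,0,0],-0.6]
    - [[0,0,0],[0,0,0],-0.6]
    - [[0,0,0],[0,0,0.3],-0.6]
    - [[0,0,0],[0,0,1],-0.6]
    - [[0,0,0],[0,0,1],-0.6]

```text
time: 11.22
tool_pos: [0.5775, 0.2793, 0.1256]
tcp_rot: [0.598, 3.075, 0.01]
wrist_force: [0.8, 0.2, 0.5]
width: 0.797
```

>>> move_arm:
  deltas:
    - [[0,0,0],[0.4,0,0.3],-0.6]
    - [[0,0,0],[0.8,0,0.3],-0.6]
    - [[0,0,0],[0.8,0,0.3],-0.6]
    - [[0,0,0],[0.8,0,0.3],-0.6]

```text
time: 11.72
tool_pos: [0.6524, 0.2771, 0.1479]
tcp_rot: [-0.6, -3.081, 0.002]
wrist_force: [-0.6, -0.4, -0.1]
width: 0.8
```

```bash
python3 - <<'E'
from h import *
s=status.read_state();print(s["tool_pos"],s["width"])
p,d,i=cap("wrist");np.savez("w6.npz",p=p,d=d,**i)
cv2.imwrite("pics/w6.png",p[:,:,::-1])
X=cloud(d,i);b=(np.hypot(X[...,0]-.575,X[...,1]-.277)<.026)&(np.hypot(X[...,0]-.575,X[...,1]-.277)>.014)
print("ring top z",np.percentile(X[b][:,2],[10,50,90]), "board",np.median(X[300:,:][...,2]))
E
```

```text
[0.65243141 0.27713591 0.14785269] 0.800242701139534
ring top z [0.03182396 0.03271333 0.03357546] board 0.21081789098225487
```

View pics/w6.png

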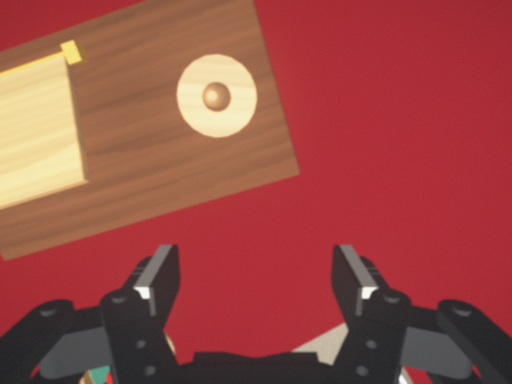

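The wide ring is home around the post, its top at 0.0325 against 0.032 expected. Now for the narrow ring.

>>> move_arm:
  deltas:
    - [[0,0,0],[-0.1,-0.84,0],-0.5]
    - [[0,0,0],[-0.1,-0.84,0],-0.5]

```text
time: 12.02
tool_pos: [0.6415, 0.1913, 0.1484]
tcp_rot: [-0.601, -3.082, 0.003]
wrist_force: [-0.0, 0.3, -0.2]
width: 0.751
```

>>> move_arm:
  deltas:
    - [[0,0,0],[-0.1,-0.84,0],-0.5]
    - [[0,0,0],[-0.1,-0.84,0],-0.5]

```text
time: 12.28
tool_pos: [0.6321, 0.1071, 0.149]
tcp_rot: [-0.603, -3.082, 0.001]
wrist_force: [0.7, 0.7, 0.3]
width: 0.75
```

>>> move_arm:
  deltas:
    - [[0,0,0],[-0.1,-0.84,0],-0.5]
    - [[0,0,0],[-0.1,-0.84,0],-0.5]

```text
time: 12.52
tool_pos: [0.6226, 0.0235, 0.1492]
tcp_rot: [-0.603, -3.083, 0.0]
wrist_force: [0.5, -0.4, 0.4]
width: 0.751
```

>>> move_arm:
  deltas:
    - [[0,0,0],[-0.1,-0.84,0],-0.5]
    - [[0,0,0],[-0.1,-0.84,0],-0.5]

```text
time: 12.78
tool_pos: [0.613, -0.0602, 0.1493]
tcp_rot: [-0.603, -3.083, -0.0]
wrist_force: [0.5, 1.3, -0.4]
width: 0.748
```

>>> move_arm:
  deltas:
    - [[0,0,0],[-0.1,-0.84,0],-0.5]
    - [[0,0,0],[-0.1,-0.84,0],-0.5]
    - [[0,0,0],[-0.1,-0.84,0],-0.5]
    - [[0,0,0],[-0.1,-0.84,0],-0.5]
    - [[0,0,0],[-0.1,-0.84,0],-0.5]

```text
time: 13.4
tool_pos: [0.6038, -0.1409, 0.1492]
tcp_rot: [-0.597, -3.084, -0.001]
wrist_force: [-0.4, 1.3, 0.7]
width: 0.748
```

```bash
python3 - <<'E'
from h import *
s=status.read_state();print(s["tool_pos"],s["tcp_rot"])
p,d,i=cap("wrist")
H,S,V=cv2.split(cv2.cvtColor(p,cv2.COLOR_RGB2HSV))
m=((H>=9)&(H<=30)&(S>40)&(V>150)).astype(np.uint8)
cs,_=cv2.findContours(m,cv2.RETR_LIST,cv2.CHAIN_APPROX_NONE)
for c in cs:
    if cv2.contourArea(c)>200:
        e=cv2.fitEllipse(c);print(e,ray(*e[0],.016,i))
E
```

```text
[ 0.60377195 -0.14089343  0.14919922] [-5.97434859e-01 -3.08407357e+00 -8.42643893e-04]
((233.12950134277344, 323.33074951171875), (38.771453857421875, 56.947505950927734), 93.8957290649414) [ 0.72521261 -0.21341343  0.016     ]
((233.2314453125, 321.66949462890625), (73.2508316040039, 85.38622283935547), 95.5875015258789) [ 0.72350305 -0.21258137  0.016     ]
((397.56353759765625, 260.5618896484375), (14.770798683166504, 43.030338287353516), 103.63499450683594) [ 0.71910299 -0.04740957  0.016     ]
((255.7402801513672, 183.192138671875), (19.848093032836914, 22.9929256439209), 87.04936981201172) [ 0.60287686 -0.14060411  0.016     ]
((255.34182739257812, 185.311279296875), (25.65910530090332, 29.14792823791504), 68.37055969238281) [ 0.60448564 -0.14161718  0.016     ]
((255.98670959472656, 184.64718627929688), (46.40689468383789, 48.13623046875), 80.73683166503906) [ 0.60414657 -0.14088695  0.016     ]
((255.8743438720703, 183.814453125), (50.67549514770508, 51.007171630859375), 167.27850341796875) [ 0.60342864 -0.14070228  0.016     ]
((485.30865478515625, 57.7748908996582), (57.20045852661133, 166.42213439941406), 177.09947204589844) [0.57631565 0.0603485  0.016     ]
((96.61669158935547, 18.164579391479492), (37.44354248046875, 84.30104064941406), 92.09722137451172) [ 0.44062781 -0.20341802  0.016     ]
```

>>> move_arm:
  deltas:
    - [[0,0,0],[0,0.01,-0.4],-0.5]
    - [[0,0,0],[0,0.01,-0.8],-0.5]
    - [[0,0,0],[0,0.01,-1],-0.5]
    - [[0,0,0],[0,0.01,-1],-0.5]

```text
time: 13.95
tool_pos: [0.6022, -0.1405, 0.0475]
tcp_rot: [-0.598, -3.08, -0.001]
wrist_force: [0.3, -0.1, 0.6]
width: 0.75
```

>>> move_arm:
  deltas:
    - [[0,0,0],[0,0,-0.25],-0.5]
    - [[0,0,0],[0,0,-0.4],-0.5]
    - [[0,0,0],[0,0,-0.45],-0.5]
    - [[0,0,0],[0,0,-0.45],-0.5]
    - [[0,0,0],[0,0,-0.45],-0.5]

```text
time: 14.58
tool_pos: [0.6044, -0.1417, 0.0053]
tcp_rot: [0.6, 3.082, -0.0]
wrist_force: [0.1, -0.8, 0.7]
width: 0.754
```

>>> move_arm:
  deltas:
    - [[0,0,0],[0,0,0],-0.2]
    - [[0,0,0],[0,0,0],0]
    - [[0,0,0],[0,0,0],0.6]
    - [[0,0,0],[0,0,0],0.6]
    - [[0,0,0],[0,0,0],0.6]

```text
time: 15.2
tool_pos: [0.6043, -0.1417, 0.0055]
tcp_rot: [0.6, 3.082, -0.0]
wrist_force: [-0.8, 0.5, 5.5]
width: 0.476
```

>>> move_arm:
  deltas:
    - [[0,0,0],[0,0,0.2],0.6]
    - [[0,0,0],[0,0,0.5],0.6]
    - [[0,0,0],[0,0,1],0.6]
    - [[0,0,0],[0,0,1],0.6]

```text
time: 15.7
tool_pos: [0.608, -0.1427, 0.1112]
tcp_rot: [0.598, 3.072, -0.001]
wrist_force: [0.2, -0.8, 0.1]
width: 0.48
```

>>> move_arm:
  deltas:
    - [[0,0,0],[0.1,0.84,0.3],0.6]
    - [[0,0,0],[0.1,0.84,0.3],0.6]

```text
time: 15.95
tool_pos: [0.6139, -0.0557, 0.1357]
tcp_rot: [0.599, 3.083, 0.001]
wrist_force: [-0.2, -0.4, -0.6]
width: 0.479
```

>>> move_arm:
  deltas:
    - [[0,0,0],[0.1,0.84,0],0.6]
    - [[0,0,0],[0.1,0.84,0],0.6]

```text
time: 16.2
tool_pos: [0.6234, 0.0293, 0.1345]
tcp_rot: [-0.596, -3.084, -0.001]
wrist_force: [0.1, -0.2, -0.2]
width: 0.479
```

>>> move_arm:
  deltas:
    - [[0,0,0],[0.1,0.84,0],0.6]
    - [[0,0,0],[0.1,0.84,0],0.6]

```text
time: 16.45
tool_pos: [0.6333, 0.113, 0.134]
tcp_rot: [-0.596, -3.084, -0.0]
wrist_force: [0.3, -0.6, 0.4]
width: 0.473
```

>>> move_arm:
  deltas:
    - [[0,0,0],[0.1,0.84,0],0.6]
    - [[0,0,0],[0.1,0.84,0],0.6]

```text
time: 16.7
tool_pos: [0.6435, 0.1966, 0.134]
tcp_rot: [-0.597, -3.084, 0.0]
wrist_force: [-0.4, 0.4, -1.1]
width: 0.481
```

>>> move_arm:
  deltas:
    - [[0,0,0],[0.17,0.8,0],0.6]
    - [[0,0,0],[0.17,0.8,0],0.6]
    - [[0,0,0],[0.17,0.8,-0.4],0.6]
    - [[0,0,0],[0.17,0.8,-0.8],0.6]
    - [[0,0,0],[0.17,0.8,-0.8],0.6]
    - [[0,0,0],[0.17,0.8,-0.8],0.6]
    - [[0,0,0],[0.17,0.8,-0.8],0.6]

```text
time: 17.58
tool_pos: [0.6625, 0.2746, 0.0571]
tcp_rot: [0.6, 3.08, 0.003]
wrist_force: [-0.6, 0.3, 0.7]
width: 0.48
```

```bash
sed -i 's/"pics\/w4/"pics\/w7/;s/"w4/"w7/' post.py; python3 post.py
```

```text
[0.66253141 0.27463795 0.05714841] [0.60006564 3.07990574 0.00324608]
ring z 0.06745233058302783
[255.4 265. ] [40.3 46.5] [0.6616863  0.27452367 0.06745233]
[255.4 264.3] [89.4 95.6] [0.66138288 0.27462359 0.06745233]
tip
[179.3  66.7] [23.7 26.7] [0.57445989 0.27848762 0.064     ]
163 207 48 88 0.0647593072515819
```

View pics/w7.png

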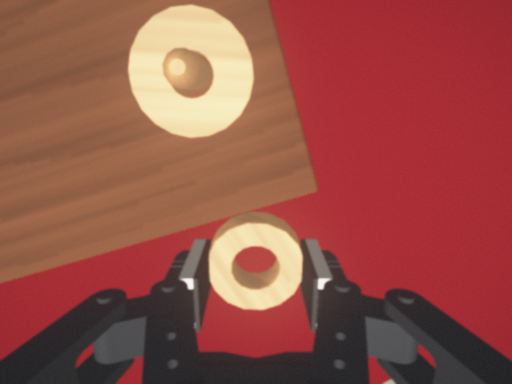

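The narrow ring has the same grip offset, with its centre at (255,264) and the post tip at (177,67), so the same shift applies.

>>> move_arm:
  deltas:
    - [[0,0,0],[0,0,0.4],0.6]
    - [[0,0,0],[-0.4,0.03,0.4],0.6]
    - [[0,0,0],[-0.87,0.03,0.4],0.6]
    - [[0,0,0],[-0.87,0.03,0.4],0.6]
    - [[0,0,0],[-0.87,0.03,0.4],0.6]
    - [[0,0,0],[-0.87,0.03,0.4],0.6]

```text
time: 18.38
tool_pos: [0.5755, 0.2779, 0.0956]
tcp_rot: [0.6, 3.081, 0.002]
wrist_force: [1.2, 1.3, 0.4]
width: 0.48
```

>>> move_arm:
  deltas:
    - [[0,0,0],[0,0,-0.15],0.6]
    - [[0,0,0],[0,0,-0.25],0.6]
    - [[0,0,0],[0,0,-0.32],0.6]
    - [[0,0,0],[0,0,-0.38],0.6]
    - [[0,0,0],[0,0,-0.4],0.6]
    - [[0,0,0],[0,0,-0.4],0.6]

```text
time: 19.12
tool_pos: [0.5736, 0.2775, 0.0543]
tcp_rot: [0.6, 3.084, 0.0]
wrist_force: [0.1, -0.1, -0.5]
width: 0.472
```

>>> move_arm:
  deltas:
    - [[0,0,0],[0,0,-0.08],0.6]
    - [[0,0,0],[0,0,-0.14],0.6]
    - [[0,0,0],[0,0,-0.17],0.6]
    - [[0,0,0],[0,0,-0.17],0.6]
    - [[0,0,0],[0,0,-0.17],0.6]

```text
time: 19.75
tool_pos: [0.5733, 0.2774, 0.0375]
tcp_rot: [-0.6, -3.083, 0.0]
wrist_force: [-2.0, -1.4, 5.0]
width: 0.479
```

>>> move_arm:
  deltas:
    - [[0,0,0],[0,0,0],0.1]
    - [[0,0,0],[0,0,0],-0.2]
    - [[0,0,0],[0,0,0],-0.4]
    - [[0,0,0],[0,0,0],-0.4]
    - [[0,0,0],[0,0,0.3],-0.4]
    - [[0,0,0],[0,0,1],-0.4]
    - [[0,0,0],[0,0,1],-0.4]

```text
time: 20.62
tool_pos: [0.5775, 0.2792, 0.1435]
tcp_rot: [0.598, 3.075, 0.01]
wrist_force: [1.8, -0.7, 0.3]
width: 0.698
```

>>> move_arm:
  deltas:
    - [[0,0,0],[0.4,0,0.13],-0.4]
    - [[0,0,0],[0.8,0,0.13],-0.4]
    - [[0,0,0],[0.8,0,0.13],-0.4]
    - [[0,0,0],[0.8,0,0.13],-0.4]

```text
time: 21.12
tool_pos: [0.6526, 0.2772, 0.1489]
tcp_rot: [-0.6, -3.081, 0.002]
wrist_force: [-0.3, -0.4, -0.7]
width: 0.704
```

```bash
python3 - <<'E'
from h import *
s=status.read_state();print(s["tool_pos"],s["width"])
p,d,i=cap("wrist");np.savez("w8.npz",p=p,d=d,**i)
cv2.imwrite("pics/w8.png",p[:,:,::-1])
X=cloud(d,i);r=np.hypot(X[...,0]-.575,X[...,1]-.277)
for a,b in((.012,.018),(.025,.029)): print("z",np.percentile(X[(r<b)&(r>a)][:,2],[10,50,90]))
# leaf plane by hinge-frame box from wrist
c=np.array([.5443,.1228,.0493]);b=(np.linalg.norm(X-c,axis=-1)<.045)&(X[...,2]>.025)&(d>0)
P=X[b];c0=P.mean(0);n=np.linalg.svd(P-c0,full_matrices=False)[2][2];n*=np.sign(n[2])
print("leaf",len(P),c0,n,np.arccos(n[2]),np.arctan2(-n[1],-n[0]),((P-c0)@n).std(),"pred c dist",(c-c0)@n)
E
```

```text
[0.65255716 0.27717828 0.14888186] 0.7038639984134286
z [0.04776595 0.04863313 0.04956435]
z [0.03171153 0.03258852 0.03355521]
leaf 5368 [0.54812027 0.14109641 0.05207404] [-0.47043432  0.04067452  0.8814971 ] 0.4917729022427002 -0.08624715184229884 0.0005587786725718083 pred c dist -0.0013923223130341761
```

Both rings are home: tops at 0.0486 and 0.0326, expected 0.048 and 0.032. Next is the plaque.

>>> move_arm:
  deltas:
    - [[0,0,0],[-0.48,-0.95,0],-0.4]
    - [[0,0,0],[-0.48,-0.95,0],-0.4]

```text
time: 21.42
tool_pos: [0.603, 0.1814, 0.1493]
tcp_rot: [-0.598, -3.082, 0.002]
wrist_force: [-0.1, -0.4, 0.6]
width: 0.702
```

>>> move_arm:
  deltas:
    - [[0,0,0],[-0.48,-0.95,0],-0.4]
    - [[0,0,0],[-0.48,-0.95,0],-0.4]

```text
time: 21.68
tool_pos: [0.5548, 0.086, 0.1498]
tcp_rot: [-0.599, -3.083, 0.001]
wrist_force: [-0.3, 0.4, -0.8]
width: 0.7
```

>>> move_arm:
  deltas:
    - [[0,0,0],[-0.48,-0.95,0],-0.4]
    - [[0,0,0],[-0.48,-0.95,0],-0.4]

```text
time: 21.92
tool_pos: [0.5069, -0.0087, 0.1499]
tcp_rot: [-0.6, -3.083, 0.001]
wrist_force: [0.5, 1.4, 0.8]
width: 0.697
```

>>> move_arm:
  deltas:
    - [[0,0,0],[-0.48,-0.95,0],-0.4]
    - [[0,0,0],[-0.48,-0.95,0],-0.4]

```text
time: 22.18
tool_pos: [0.4591, -0.1035, 0.15]
tcp_rot: [-0.6, -3.083, 0.0]
wrist_force: [-0.5, 0.1, 0.1]
width: 0.703
```

>>> move_arm:
  deltas:
    - [[0,0,0],[-0.48,-0.95,0],-0.4]
    - [[0,0,0],[-0.48,-0.95,0],-0.4]
    - [[0,0,0],[-0.48,-0.95,0],-0.4]
    - [[0,0,0],[-0.48,-0.95,0],-0.4]
    - [[0,0,0],[-0.48,-0.95,0],-0.4]

```text
time: 22.8
tool_pos: [0.4138, -0.1962, 0.1502]
tcp_rot: [-0.597, -3.084, -0.001]
wrist_force: [-0.1, 1.2, -0.0]
width: 0.703
```

```bash
cat > plq.py <<'E'
from h import *
s=status.read_state();print(s["tool_pos"],s["tcp_rot"])
p,d,i=cap("wrist");np.savez("w9.npz",p=p,d=d,**i)
cv2.imwrite("pics/w9.png",p[:,:,::-1])
X=cloud(d,i);near=(np.hypot(X[...,0]-.413,X[...,1]+.197)<.06)
def rect(m,z):
    c,_=cv2.findContours(m.astype(np.uint8),cv2.RETR_EXTERNAL,cv2.CHAIN_APPROX_NONE);c=max(c,key=cv2.contourArea)
    P=np.array([ray(u,v,z,i)[:2] for u,v in c[:,0].astype(float)],np.float32)
    r=cv2.minAreaRect(P);B=cv2.boxPoints(r);e=[B[1]-B[0],B[2]-B[1]];e=max(e,key=np.linalg.norm);e=e*np.sign(e[0])
    print(r,"yaw",np.arctan2(e[1],e[0]))
H,S,V=cv2.split(cv2.cvtColor(p,cv2.COLOR_RGB2HSV))
rect(near&(((H>=6)&(H<=30)&(S<170))),.006); rect(near&(X[...,2]>.0325)&(X[...,2]<.04),.034)
E
python3 plq.py
```

```text
[ 0.41381819 -0.19623646  0.15016597] [-5.97450203e-01 -3.08417781e+00 -7.12625382e-04]
((0.4113239347934723, -0.19675114750862122), (0.05912458896636963, 0.08168989419937134), 68.10543823242188) yaw -0.38213232
((0.41103100776672363, -0.19657929241657257), (0.017345303669571877, 0.04502250626683235), 68.57659149169922) yaw -0.3739095
```

View pics/w9.png

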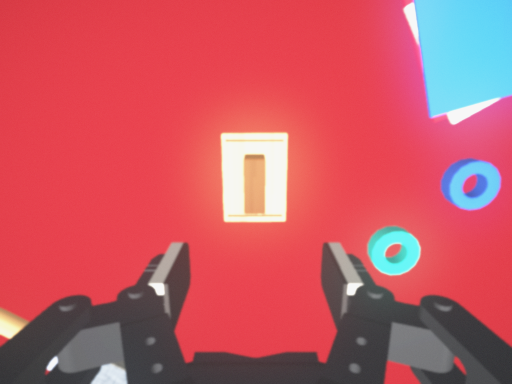

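The plaque is upright in view at (255,177), already square to the jaws. Grasping the bar.

>>> move_arm:
  deltas:
    - [[0,0,0],[-0.03,0.01,-0.4],-0.4]
    - [[0,0,0],[-0.03,0.01,-0.8],-0.4]
    - [[0,0,0],[-0.03,0.01,-1],-0.4]
    - [[0,0,0],[-0.03,0.01,-1],-0.4]

```text
time: 23.35
tool_pos: [0.4092, -0.1947, 0.0484]
tcp_rot: [-0.596, -3.08, -0.002]
wrist_force: [-0.1, -0.1, -0.9]
width: 0.699
```

>>> move_arm:
  deltas:
    - [[0,0,0],[0,0,-0.2],-0.4]
    - [[0,0,0],[0,0,-0.33],-0.4]
    - [[0,0,0],[0,0,-0.39],-0.4]
    - [[0,0,0],[0,0,-0.39],-0.4]
    - [[0,0,0],[0,0,-0.39],-0.4]

```text
time: 23.98
tool_pos: [0.4111, -0.1968, 0.0119]
tcp_rot: [0.6, 3.083, -0.001]
wrist_force: [-0.3, 0.1, 1.6]
width: 0.7
```

>>> move_arm:
  deltas:
    - [[0,0,0],[0,0,0],0.2]
    - [[0,0,0],[0,0,0],0.4]
    - [[0,0,0],[0,0,0],0.5]
    - [[0,0,0],[0,0,0],1]
    - [[0,0,0],[0,0,0],1]
    - [[0,0,0],[0,0,0],1]
    - [[0,0,0],[0,0,0],1]
  grip_force: 80

```text
time: 24.85
tool_pos: [0.4108, -0.1967, 0.0117]
tcp_rot: [0.6, 3.083, -0.0]
wrist_force: [-1.6, 0.2, 5.3]
width: 0.193
```

>>> move_arm:
  deltas:
    - [[0,0,0],[0,0,0.2],1]
    - [[0,0,0],[0,0,0.5],1]
    - [[0,0,0],[0,0,1],1]
    - [[0,0,0],[0,0,1],1]
    - [[0,0,0],[0,0,1],1]
    - [[0,0,0],[0,0,1],1]

```text
time: 25.6
tool_pos: [0.4091, -0.1957, 0.1094]
tcp_rot: [-0.599, -3.08, -0.002]
wrist_force: [0.4, -0.2, -0.8]
width: 0.197
```

```bash
python3 - <<'E'
from h import *
s=status.read_state();print(s["tool_pos"],s["tcp_rot"],s["wrist_force"])
p,d,i=cap("wrist");np.savez("w10.npz",p=p,d=d,**i)
cv2.imwrite("pics/w10.png",cv2.resize(p[150:384,130:390,::-1],None,fx=2.5,fy=2.5))
X=cloud(d,i);Z=X[...,2];b=(np.hypot(X[...,0]-s["tool_pos"][0],X[...,1]-s["tool_pos"][1])<.055)&(Z>.07)
print(np.histogram(Z[b]-s["tool_pos"][2],bins=np.arange(-.02,.04,.003)))
E
```

```text
[ 0.40908916 -0.19569277  0.10939831] [-5.99401639e-01 -3.08037762e+00 -1.71698580e-03] [ 0.43680925 -0.19298437 -0.75251055]
(array([   0,    0,    0,  115, 3612, 3855,   84,   86,  144,  225,  260,
        285,  286,  614, 4144,  299,  310,  204,  261]), array([-0.02 , -0.017, -0.014, -0.011, -0.008, -0.005, -0.002,  0.001,
        0.004,  0.007,  0.01 ,  0.013,  0.016,  0.019,  0.022,  0.025,
        0.028,  0.031,  0.034,  0.037]))
```

View pics/w10.png

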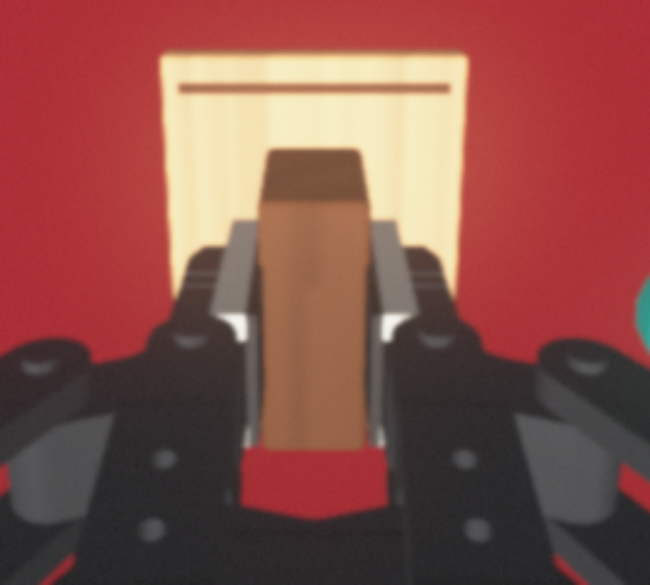

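```bash
python3 - <<'E'
from h import *
from scipy.spatial.transform import Rotation as Ro
i=dict(np.load("w10.npz"));X=cloud(i["d"],i)
T=np.array([.40908916,-.19569277,.10939831]);R=Ro.from_rotvec([-.59940164,-3.08037762,-.001717]).as_matrix()
Y=(X-T)@R   # tool frame
def fit(b,nm):
    P=Y[b];A=np.c_[P[:,:2],np.ones(len(P))];c=np.linalg.lstsq(A,P[:,2],rcond=None)[0];r=P[:,2]-A@c
    k=abs(r)<.0015;c=np.linalg.lstsq(A[k],P[k,2],rcond=None)[0];print(nm,"slopes",c,np.std((P[:,2]-A@c)[k]))
    m=np.zeros(b.shape,np.uint8);m[b]=1;m=cv2.morphologyEx(m,cv2.MORPH_OPEN,np.ones((3,3)))
    cs,_=cv2.findContours(m,cv2.RETR_EXTERNAL,cv2.CHAIN_APPROX_NONE);cc=max(cs,key=cv2.contourArea)[:,0]
    Q=Y[cc[:,1],cc[:,0]][:,:2].astype(np.float32);print(cv2.minAreaRect(Q),Q.min(0),Q.max(0),Q[:,0].max())
r=np.hypot(Y[...,0],Y[...,1])<.055
fit(r&(abs(Y[...,2]+.0235)<.002)&(abs(Y[...,1])<.0105),"bar top")
fit(r&(abs(Y[...,2]-.005)<.004),"board")
E
```

```text
bar top slopes [ 0.00154725  0.00534077 -0.0228735 ] 0.0005545044933713103
((-0.0005269628018140793, 2.868659794330597e-05), (0.02064952440559864, 0.04634634032845497), 89.02726745605469) [-0.02371362 -0.01049464] [0.02273829 0.01015276] 0.022738291
board slopes [-0.00343946  0.00150047  0.00512806] 0.0005931890132984482
((0.016241813078522682, -0.00047180987894535065), (0.0563749335706234, 0.046725355088710785), 89.8260269165039) [-0.00720634 -0.02859161] [0.03961995 0.02772449] 0.03961995
```

```bash
cat > leaf.py <<'E'
from h import *
from scipy.spatial.transform import Rotation as Ro
psi,th=-.089,.494
Rl=Ro.from_euler("z",psi).as_matrix()@Ro.from_euler("y",-th).as_matrix()
C=np.array([.5423,.1249,.0493])
Rc=Ro.from_rotvec([.6,3.083,0])
pl=np.diag([1.,-1,-1])  # plaque axes -> tool
Rt=Ro.from_matrix(Rl@pl); 
for f in (Rt,Rt*Ro.from_euler("z",np.pi)):
    t=(f*Rc.inv()).as_rotvec(); print("turn",t,t/(np.pi/2))
print("normal",Rl[:,2],"up",Rl[:,0]); print("contact tcp",C+.0111*Rl[:,2], "hover40",C+.0511*Rl[:,2])
if __name__=="__main__":
  for f in("w3","w8","top0"):
    i=dict(np.load(f+".npz"));p=i["p"];X=cloud(i["d"],i);L=(X-C)@Rl
    b=(abs(L[...,2])<.004)&(abs(L[...,0])<.06)&(abs(L[...,1])<.066)&(i["d"]>0)
    g=b&(abs(L[...,0])<.04);h=b&(L[...,1]>0)&(L[...,1]<.045)
    # per-row/col edges
    y=L[...,1];x=L[...,0]
    rows=lambda s,o,fn:np.median([fn(s[o>0]) ]) 
    def edge(a,bb,m,fn):
        r=[]
        for lo in np.arange(-.035,.036,.005):
            k=m&(bb>lo)&(bb<lo+.005)
            if k.sum()>15:r.append(fn(a[k]))
        return np.round(np.median(r),4) if r else None
    print(f,"y+",edge(y,x,b,np.max),"y-",edge(y,x,b,np.min),"x+",edge(x,y,b,np.max),"z",np.median(L[b][:,2]))
E
python3 leaf.py
```

```text
turn [ 0.68668232 -0.16544594 -2.76643995] [ 0.43715554 -0.10532616 -1.76117037]
turn [-0.11622616 -0.48119413  0.28935884] [-0.07399187 -0.3063377   0.18421156]
normal [-0.47227481  0.04214379  0.8804433 ] up [ 0.87695861 -0.07825605  0.47415145]
contact tcp [0.53705775 0.1253678  0.05907292] hover40 [0.51816676 0.12705355 0.09429065]
w3 y+ 0.057 y- -0.0025 x+ 0.0513 z 0.0003333719264263133
w8 y+ 0.0569 y- -0.0031 x+ 0.051 z 0.00033134274428516777
top0 y+ 0.0532 y- -0.0565 x+ 0.0517 z -0.0012106102483395336
```

>>> move_arm:
  deltas:
    - [[-0.02,-0.08,0.05],[0.06,0.2,0.1],1]
    - [[-0.037,-0.153,0.092],[0.12,0.4,0.1],1]
    - [[-0.056,-0.23,0.138],[0.18,0.6,0.1],1]
    - [[-0.074,-0.306,0.184],[0.24,0.81,0.1],1]
    - [[-0.074,-0.306,0.184],[0.24,0.81,0.1],1]

```text
time: 26.28
tool_pos: [0.4307, -0.1134, 0.1174]
tcp_rot: [0.12, 2.653, -0.026]
wrist_force: [0.7, -0.2, -1.3]
width: 0.192
```

>>> move_arm:
  deltas:
    - [[0,0,0],[0.12,0.4,0],1]
    - [[0,0,0],[0.24,0.81,0],1]

```text
time: 26.52
tool_pos: [0.4599, -0.0354, 0.1222]
tcp_rot: [0.125, 2.646, -0.032]
wrist_force: [1.1, -0.4, -1.4]
width: 0.192
```

>>> move_arm:
  deltas:
    - [[0,0,0],[0.12,0.4,0],1]
    - [[0,0,0],[0.24,0.81,0],1]

```text
time: 26.78
tool_pos: [0.4843, 0.0472, 0.1221]
tcp_rot: [0.121, 2.646, -0.032]
wrist_force: [0.4, -0.4, -1.7]
width: 0.19
```

>>> move_arm:
  deltas:
    - [[0,0,0],[0.12,0.4,0],1]
    - [[0,0,0],[0.257,0.813,-0.09],1]
    - [[0,0,0],[0.257,0.813,-0.09],1]
    - [[0,0,0],[0.257,0.813,-0.09],1]
    - [[0,0,0],[0.257,0.813,-0.09],1]
    - [[0,0,0],[0.257,0.813,-0.09],1]

```text
time: 27.52
tool_pos: [0.5083, 0.1266, 0.1125]
tcp_rot: [0.121, 2.646, -0.031]
wrist_force: [-0.9, 0.6, -1.2]
width: 0.194
```

```bash
cat > chk.py <<'E'
from leaf import *
s=status.read_state();T=s["tool_pos"];R=Ro.from_rotvec(s["tcp_rot"]).as_matrix()
print(s["time"],T,s["q"],s["wrist_force"],s["width"])
print("turn error, world", Ro.from_matrix(Rl@pl@np.diag([-1.,-1,1])@R.T).as_rotvec())
B=T+R@[-.0005,0,.0111]; print("plaque back in leaf frame",(B-C)@Rl,"force normal",s["wrist_force"]@Rl[:,2],"forceleaf",s["wrist_force"]@Rl)
E
python3 chk.py
```

```text
turn [ 0.68668232 -0.16544594 -2.76643995] [ 0.43715554 -0.10532616 -1.76117037]
turn [-0.11622616 -0.48119413  0.28935884] [-0.07399187 -0.3063377   0.18421156]
normal [-0.47227481  0.04214379  0.8804433 ] up [ 0.87695861 -0.07825605  0.47415145]
contact tcp [0.53705775 0.1253678  0.05907292] hover40 [0.51816676 0.12705355 0.09429065]
27.525 [0.50829138 0.1266068  0.11246426] [ 0.32345194 -0.16154067  2.37039287 -0.40166492  0.51046197 -0.84567716] [-0.90832317  0.62496875 -1.19500589] 0.19400416095982503
turn error, world [ 0.00011599 -0.0010264   0.00261642]
plaque back in leaf frame [ 0.00048045 -0.00133961  0.06064541] force normal -0.5968182335214856 forceleaf [-1.41208318  0.54176112 -0.59681823]
```

>>> move_arm:
  deltas:
    - [[0,0,0],[0.1,-0.005,-0.19],1]
    - [[0,0,0],[0.18,-0.011,-0.34],1]
    - [[0,0,0],[0.236,-0.011,-0.44],1]
    - [[0,0,0],[0.236,-0.011,-0.44],1]
    - [[0,0,0],[0.236,-0.011,-0.44],1]
    - [[0,0,0],[0.236,-0.011,-0.44],1]
    - [[0,0,0],[0.236,-0.011,-0.44],1]
    - [[0,0,0],[0.236,-0.011,-0.44],1]

```text
time: 28.52
tool_pos: [0.5319, 0.1268, 0.0686]
tcp_rot: [0.118, 2.646, -0.03]
wrist_force: [0.1, -1.2, -0.6]
width: 0.193
```

```bash
cat > chk2.py <<'E'
from h import *
import sys
p,d,i=cap("wrist");q,e,j=cap("top")
np.savez("w11.npz",p=p,d=d,**i);np.savez("t11.npz",p=q,d=e,**j)
a=cv2.resize(p[:,:,::-1],(512,384));b=cv2.resize(q[130:250,100:260,::-1],(512,384),interpolation=cv2.INTER_CUBIC)
cv2.imwrite("pics/w11.png",np.vstack([cv2.resize(a,(400,300)),cv2.resize(b,(400,300))]))
E
python3 chk.py | tail -5; python3 chk2.py
```

```text
normal [-0.47227481  0.04214379  0.8804433 ] up [ 0.87695861 -0.07825605  0.47415145]
contact tcp [0.53705775 0.1253678  0.05907292] hover40 [0.51816676 0.12705355 0.09429065]
28.525 [0.53192263 0.12681803 0.06860798] [ 0.30390228 -0.03587129  2.36064636 -0.48683906  0.39815733 -0.76660895] [ 0.14202679 -1.20826232 -0.56325285] 0.19290765302989876
turn error, world [-7.35819687e-05 -7.41900813e-04  2.45493156e-04]
plaque back in leaf frame [0.00039601 0.00098674 0.01088102] force normal -0.6139086316899794 forceleaf [-0.0479617  -1.19085645 -0.61390863]
```

```bash
cat > marg.py <<'E'
from leaf import *
import sys
i=dict(np.load(sys.argv[1]+".npz"));zp=float(sys.argv[2]);L=(cloud(i["d"],i)-C)@Rl;ok=i["d"]>0
x,y,z=L[...,0],L[...,1],L[...,2]
pb=ok&(abs(z-zp)<.003)&(abs(y)<.036)&(abs(x)<.05)
lf=ok&(abs(z)<.003)&(abs(y)<.065)&(abs(x)<.06)
def prof(m,a,b,lo,hi,fn):
    r=[]
    for t in np.arange(lo,hi,.004):
        k=m&(b>t)&(b<t+.004)
        r.append(round(1e3*float(fn(a[k])),1) if k.sum()>5 else None)
    return r
mx=lambda a:np.percentile(a,98);mn=lambda a:np.percentile(a,2)
print("plaque top x",prof(pb,x,y,-.024,.024,mx));print("leaf top x",prof(lf,x,y,-.05,.05,mx))
print("plaque y-",prof(pb,y,x,.0,.036,mn));print("plaque y+",prof(pb,y,x,.0,.036,mx))
print("leaf y-",prof(lf,y,x,.0,.045,mn));print("leaf y+",prof(lf,y,x,.0,.045,mx))
print("z plaque",np.median(z[pb]),"leaf",np.median(z[lf]))
A=np.c_[x[lf],y[lf],np.ones(lf.sum())];print("leaf tilt vs model",np.linalg.lstsq(A,z[lf],rcond=None)[0])
A=np.c_[x[pb],y[pb],np.ones(pb.sum())];print("plaque tilt vs model",np.linalg.lstsq(A,z[pb],rcond=None)[0])
E
python3 marg.py w11 .017 | tail -9
```

```text
plaque top x [-1.1, -2.5, -7.1, -8.5, -21.9, -21.9, -21.9, -22.0, -14.1, -7.7, -3.2, -2.2]
leaf top x [32.8, 32.3, 31.2, 26.6, 22.3, -36.6, -37.0, -37.0, -37.1, -37.0, -37.1, -37.1, -37.1, -37.1, -37.0, -37.1, -37.1, -37.0, -37.0, -37.1, 20.4, 24.3, 29.8, 31.7, 32.9]
plaque y- [-26.9, -26.9, -26.8, None, None, None, None, None, None]
plaque y+ [28.6, 28.7, 28.4, None, None, None, None, None, None]
leaf y- [-54.1, -54.2, -53.9, -53.8, -54.1, -54.1, -54.1, -53.2, -48.9, None, None, None]
leaf y+ [55.0, 55.2, 54.8, 55.2, 54.9, 55.1, 55.1, 54.4, 50.7, None, None, None]
z plaque 0.0170501631692899 leaf 0.00019386870721849845
leaf tilt vs model [ 0.00147518 -0.00014895  0.00020005]
plaque tilt vs model [ 1.55660791e-05 -4.49764244e-04  1.70433736e-02]
```

View pics/w11.png

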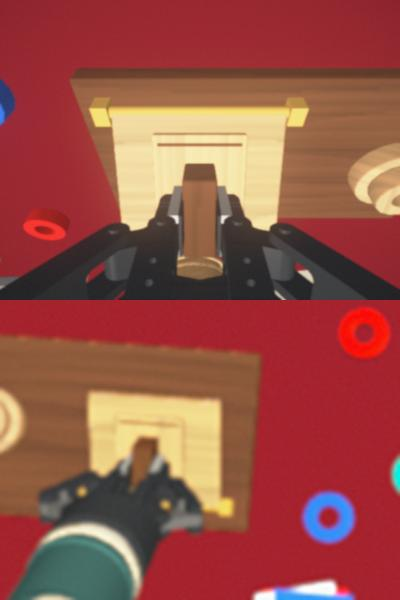

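```bash
cat >> marg.py <<'E'
print("plaque x-",prof(pb,x,y,-.024,.024,mn));print("leaf x-",prof(lf,x,y,-.05,.05,mn))
E
python3 marg.py w11 .017 | tail -2
```

```text
plaque x- [-39.0, -38.9, -39.0, -39.0, -39.2, -39.1, -39.1, -39.2, -39.1, -39.0, -39.1, -39.0]
leaf x- [-52.0, -51.9, -52.1, -52.0, -52.3, -53.1, -53.0, -53.1, -53.1, -53.2, -53.1, -52.8, -53.1, -53.0, -53.1, -53.0, -53.1, -53.1, -53.1, -53.2, -52.7, -52.1, -52.3, -52.0, -52.0]
```

>>> move_arm:
  deltas:
    - [[0,0,0],[0.02,-0.002,-0.04],1]
    - [[0,0,0],[0.0425,-0.0038,-0.079],1]
    - [[0,0,0],[0.0425,-0.0038,-0.079],1]
    - [[0,0,0],[0.0425,-0.0038,-0.079],1]
    - [[0,0,0],[0.0425,-0.0038,-0.079],1]
    - [[0,0,0],[0.0425,-0.0038,-0.079],1]

```text
time: 29.38
tool_pos: [0.5362, 0.1263, 0.0605]
tcp_rot: [0.118, 2.646, -0.03]
wrist_force: [0.8, -0.6, -1.5]
width: 0.193
```

```bash
python3 chk.py | tail -3
```

```text
29.375 [0.53615759 0.12634163 0.06050668] [ 0.2996159  -0.01255179  2.35778377 -0.50671089  0.37901965 -0.74815733] [ 0.81650065 -0.61396329 -1.48350105] 0.19313108091053727
turn error, world [-2.27771274e-05 -1.04161838e-03  4.50569431e-04]
plaque back in leaf frame [0.00030267 0.00088674 0.00172799] force normal -1.717625990943785 forceleaf [ 0.06067945 -0.53896063 -1.71762599]
```

>>> move_arm:
  deltas:
    - [[0,0,0],[0.0035,-0.0003,-0.0066],1]
    - [[0,0,0],[0.0071,-0.0006,-0.0132],1]
    - [[0,0,0],[0.0071,-0.0006,-0.0132],1]
    - [[0,0,0],[0.0071,-0.0006,-0.0132],1]
    - [[0,0,0],[0.0071,-0.0006,-0.0132],1]

```text
time: 30.0
tool_pos: [0.5368, 0.1262, 0.059]
tcp_rot: [0.118, 2.647, -0.03]
wrist_force: [0.0, -0.1, -0.5]
width: 0.192
```

```bash
python3 chk.py | tail -1
```

```text
plaque back in leaf frame [0.00015153 0.00084495 0.00014423] force normal -0.4865814598805996 forceleaf [-0.19646018 -0.10918548 -0.48658146]
```

Not in contact yet; stepping 0.3 mm.

>>> move_arm:
  deltas:
    - [[0,0,0],[0.0014,-0.0001,-0.0026],1]
    - [[0,0,0],[0.0014,-0.0001,-0.0026],1]
    - [[0,0,0],[0.0014,-0.0001,-0.0026],1]
    - [[0,0,0],[0.0014,-0.0001,-0.0026],1]

```text
time: 30.5
tool_pos: [0.5368, 0.1262, 0.0589]
tcp_rot: [0.118, 2.647, -0.03]
wrist_force: [-5.3, 0.3, 4.1]
width: 0.192
```

>>> move_arm:
  deltas:
    - [[0,0,0],[0.0009,-0.0001,-0.0018],1]
    - [[0,0,0],[0.0009,-0.0001,-0.0018],1]
    - [[0,0,0],[0.0009,-0.0001,-0.0018],1]
    - [[0,0,0],[0.0009,-0.0001,-0.0018],1]

```text
time: 31.0
tool_pos: [0.5369, 0.1262, 0.0589]
tcp_rot: [0.119, 2.646, -0.03]
wrist_force: [-7.3, 1.5, 7.4]
width: 0.195
```

```bash
python3 chk.py | tail -1
```

```text
plaque back in leaf frame [ 1.79809484e-04  8.26925573e-04 -1.20873318e-05] force normal 9.995585502951345 forceleaf [-3.00386758  0.84083221  9.9955855 ]
```

>>> move_arm:
  deltas:
    - [[0,0,0],[0,0,0],1]
    - [[0,0,0],[0,0,0],1]
    - [[0,0,0],[0,0,0],1]
    - [[0,0,0],[0,0,0],1]

```text
time: 31.5
tool_pos: [0.5369, 0.1262, 0.0589]
tcp_rot: [0.119, 2.646, -0.03]
wrist_force: [-7.9, -0.1, 8.3]
width: 0.189
```

```bash
python3 chk.py | tail -2; python3 chk2.py; python3 marg.py w11 .006 | tail -9
python3 - <<'E'
from h import *
i=dict(np.load("w11.npz"));X=cloud(i["d"],i)
i=dict(np.load("t11.npz"));X=cloud(i["d"],i);r=np.hypot(X[...,0]-.576,X[...,1]-.2756)
for a,b in((.012,.019),(.025,.028)): print("ring z",np.median(X[(r<b)&(r>a)][:,2]))
print([status.read_state()["wrist_force"].round(2).tolist(),status.read_state()["time"]])
E
python3 chk.py|tail -1
```

```text
turn error, world [ 0.00020155 -0.00119828  0.00057404]
plaque back in leaf frame [ 1.91952835e-04  8.25011540e-04 -1.82557869e-05] force normal 11.05885524915103 forceleaf [-2.94773498 -0.84010354 11.05885525]
plaque y- [-27.0, -27.2, None, None, None, None, None, None, None]
plaque y+ [28.4, 28.7, None, None, None, None, None, None, None]
leaf y- [-53.9, -53.9, -53.9, -53.8, -53.9, -53.7, -45.6, None, None, None, None, -11.0]
leaf y+ [54.9, 54.9, 54.7, 54.7, 54.9, 54.6, 47.3, None, None, None, None, 12.4]
z plaque 0.006203852345811758 leaf 0.0001968465424739431
leaf tilt vs model [ 0.0019216  -0.0001406   0.00021876]
plaque tilt vs model [-0.0003523  -0.00023259  0.00617245]
plaque x- [-39.1, -39.1, -39.2, -39.3, -39.3, -39.5, -39.3, -39.3, -39.4, -39.3, -39.2, -39.2]
leaf x- [-52.3, -52.2, -52.3, -52.1, -52.1, -52.8, -53.1, -53.0, -53.2, -53.2, -53.1, -52.9, -53.2, -52.9, -53.1, -53.2, -53.2, -53.2, -53.1, -52.9, -52.3, -52.4, -52.1, -52.3, -52.1]
ring z 0.04764711093734136
ring z 0.03192485973558311
[[-8.05, 0.42, 7.24], 31.6]
plaque back in leaf frame [ 2.16290588e-04  8.23830913e-04 -1.53053928e-06] force normal 10.191491125732842 forceleaf [-3.66118967 -0.29724446 10.19149113]
```

Force is steady at 10–11 N, the plaque is flush and centred, and the leaf is unmoved. Handing in.

```bash
python3 -c "
from workcell import order; print(order.finish_job())"
```

```text
the job is handed in; nothing more can be done
None
```

I handed the job in at about 31.6 s. Both rings are on the dowel, wide first and then narrow. The arm is still gripping the plaque by its bar and pressing it flush on the leaf. I moved nothing else on the table.

- **Rings:** after the last move their top faces read 31.9 mm (wide) and 47.6 mm (narrow), against 32 and 48 mm expected. Both are released.
- **Plaque fit:** it is about 0.4 mm off centre across the leaf by the camera. Along the slope it is about 0.2 mm off by arm pose. The camera's plaque edge suggests up to 0.7 mm there, because the hinge pin hides the leaf's lower edge. The gripper's angle is within 0.002 rad of the leaf model.
- **Push:** the normal force held between 10.0 and 11.1 N over the last readings. There is also a leftover sideways force of about 3 to 3.7 N along the slope.
- **Leaf:** by depth fit it stayed within about 0.002 rad of its set angle.
- **Disagreement:** the top and wrist cameras differed by 2 to 3 mm in position. I used the wrist camera and arm values throughout, and neither ring met any resistance while being threaded on.

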